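# Unclamp the parts washer and hold its lid half open

## Robot

A 6-joint arm with a two-finger parallel gripper is mounted at the origin on the work surface. World frame = base frame: x ahead of the robot, y to its left, z up, the work surface at z = 0. Lengths are in m, angles in degrees, forces in N, time in s.
With the tool pointing down it reaches from about 0.375 to 0.925 m from the base axis. Payload 5.7 kg.
Tool frame: the origin (TCP) lies midway between the tips of the shut fingers; the grasp point (between the pads) lies 19 mm behind it; z points along the fingers, y is the direction in which the jaws open and shut (so a half turn about z gives the same grasp; the last joint's range is limited). The gripper opens to 85 mm and grips with 20 to 120 N. Pads are 22 mm wide; open, the fingers measure 114 mm over their backs; the gripper's body (76 mm by 85 mm) begins 54 mm behind the grasp point. The pads swing forward as they close: fully open they stand 13 mm farther back than shut.
Start: joints at [-72.943, 20.558, 86.54, -0, 72.909, -6.595], TCP at [0.241, -0.55, 0.231] pointing down, gripper open.
Joint ranges: [-170.27, 170.27], [-57.76, 135], [12.27, 136.19], [-55.21, 235.2], [11.17, 155.16], [-170.74, 170.74]. Speed limits (degrees/s): [136.94, 136.94, 180, 180, 180, 180].

## Interface

Orientations are given as [roll, pitch, yaw] about the fixed x, y, z axes, in that order (R = Rz(yaw) Ry(pitch) Rx(roll)).
In Python, from cell import robot, hand, camera, camera_info gives the robot as it stands. Calls block until the motion is done:
- robot.move_to(position, orientation): joint-space move of the TCP to a pose.
- robot.servo_line(position, frame=None, feed=0.15, f_stop=None): straight line of the TCP; frame=None keeps the orientation; feed is the mean speed in m/s. With f_stop (N) it stops when the force on the tool has changed by that much, and returns True; else False.
- robot.set_joints(angles): joint-space move.
- hand.gripper_to(opening): finger opening in m; the grip force is fixed at half the most; returns when the fingers have stopped.
- robot.pause(seconds).
- robot.inverse_kinematics(position, orientation): joint angles nearest the present ones, or None.
- camera(name): name is "scene" or "top" or "wrist"; returns the picture (400x640x3 uint8, red, green, blue); there is no depth.
- camera_info(name): a dict with "fx", "fy", "cx", "cy" (pixels), "world_from_camera" (4x4, takes a point from camera to world coordinates); the wrist camera has in their place "mount" (4x4, takes a point from camera to tool coordinates, whose origin is the TCP and whose axes are the flange's). Camera axes: x right, y down, z forward; pixel columns grow to the right and rows downward; lengths in m; the calibration is good to about 2 mm. A picture is of the moment at which its call begins: read the wrist's pose just before it. camera_info takes no time and is no camera call.
A pose or a line that the arm cannot do raises robot.Unreachable and nothing moves.
- robot.hand_in(): hands the job in, once; it reports no verdict.
Readings, each from a call of its own:
- robot.get_clock(): time.
- robot.get_joint_positions(): joint angles.
- robot.get_joint_velocities(): joint speeds.
- robot.get_joint_efforts(): joint torques, N m.
- robot.get_tcp_pos(): TCP position.
- robot.get_tool_rot(): TCP orientation.
- robot.get_ft_force(): force on the tool from outside, world axes, zero at the start.
- robot.get_wrist_torque(): the same for the moment, N m.
- robot.get_grip_width(): finger opening in m.
Only numpy, scipy, OpenCV 4.12 (cv2) and the standard library are available. Lean on these libraries where they do the work, as an engineer would, in place of code of your own. Each camera call takes 0.05 s, during which the arm holds its last target. There are 200 camera calls.

## Task

The wash is done: release the red-handled toggle clamp on the side of the parts washer by throwing its handle right back until the clamp arm stands up clear of the lid, then raise the self-closing lid by its front handle and hold it open at 45 degrees so that a colleague can lift the basket out. Do not let the lid drop on the way, and leave the things on the bench and the basket in the tank where they are. The lid has no stay: finish while still holding it at 45 degrees by its handle, and do not let go.

Things in the scene. Friction and masses are not known exactly. Their poses are not given: they have to be found in the camera images.
- washer: bench parts washer, fixed: blue plinth with an open stainless tank, 210 mm deep (its x), 300 wide (its y), 145 high to the rim, closed by a flat lid. Origin: centre of the underside, on the bench. x points from the front (lid handle, robot's side) to the back (hinge), y to the side where the clamp is bolted, z up; turned by up to 0.3 rad
- lid_hinge (a point): middle of the lid's hinge line, fixed to the washer: on the back edge of the rim, 105 mm behind the washer's centre, 145 mm above the bench. The hinge line runs along the washer's y
- lid (a joint): lid angle in rad: 0 = closed on the rim, 0.785 = 45 degrees open, hinge stop at 1.3. A 212 x 310 x 5 mm metal sheet (top face 150 mm above the bench when closed), with its handle 0.55 to 1 kg; it swings up and back about the hinge line and falls shut from any angle
- lid_handle: round bar handle of the lid, 12 mm thick (15 mm to the eye), 110 mm long along its y, 45 mm in front of the lid's front edge on a post at each end (90 mm clear between). Origin: middle of the bar, 257 mm from the hinge line, 145 mm above the bench when closed. Turns with the lid; closed, its axes are the washer's (x from the bar towards the hinge)
- clamp_arm (a joint): angle of the toggle clamp's hold-down arm in rad: 0 = clamped, arm level, rubber foot on the lid (which then cannot rise); 1.55 = fully open at its stop, arm upright. The handle drives it through an over-centre link: its first 15 degrees barely move the arm, then they turn together; past half way the handle falls to the stop by its own weight and stays. Under 5 N at the grip
- clamp_grip (a point): middle of the red grip (21 mm thick, 62 long) of the clamp's handle. Clamped: handle upright, this point 290 mm above the bench, 80 above the handle's pivot, 72 mm in front of the washer's centre (its -x), 176 mm to its +y; grip's top 30 mm higher. To open it swings outward (washer's +y) and down by 120 degrees, ending about 120 mm farther out and 125 mm lower. z: along the lever to its free end
- wash_basket: wire basket of five cleaned damper pistons, 150 x 210 x 50 mm, loose on the floor of the tank under the lid; leave it. Origin: centre of its underside
- can_black: black aerosol can with red cap, 65 mm across, 234 mm tall, standing loose at the right; leave it. Origin: centre of its foot
- can_blue: blue aerosol can with white cap, 65 mm across, 234 mm tall, standing loose at the right; leave it. Origin: centre of its foot
- wrench: steel wrench 200 mm long, lying loose at the right near the robot, along its x; leave it
- screwdriver: screwdriver lying loose at the left, along its x; leave it
- gauge: round pressure gauge in a black ribbed rubber boot, 80 mm across and 28 mm high, with a short metal stub, lying face up at the left; leave it. Origin: centre of its underside
- green_basket: small open green plastic basket, 150 x 110 x 60 mm, standing loose at the left; leave it. Origin: centre of its underside

How it is judged (in metres and radians):
On the way, in this order (a step that is already met when the one before it is completed fails the run):
1. the clamp is thrown fully back, its arm standing up, while the lid is still shut (value of joint clamp_arm above 1.4 rad and value of joint lid below 0.04 rad), for 0.2 s.
2. the lid is off its rim, raised by its handle (value of joint lid above 0.3 rad and contact force between the fingers and lid_handle above 0.5 N and value of joint clamp_arm above 1.4 rad), for 0.1 s.
At the end, for the whole second after the job is handed in: the lid is held still at 45 degrees, within 5 degrees, by the fingers on its front handle (contact force over 0.5 N, under 0.1 rad/s); the clamp arm stands open beyond 80 degrees; the basket in the tank and the things on the bench are within 30 mm of where they were (value of joint lid between 0.698 and 0.873 rad and velocity of joint lid between -0.1 and 0.1 rad/s and contact force between the fingers and lid_handle above 0.5 N and value of joint clamp_arm above 1.4 rad and distance of each of can_black, can_blue, wrench, screwdriver, gauge, green_basket, wash_basket from where it was at the start of the episode below 0.03 m); the arm keeps its last pose, push and grip.
It fails at once if the lid was forced up before the clamp was open (value of joint lid above 0.06 rad and value of joint clamp_arm below 1.3 rad).
It fails at once if the lid was let drop (falling faster than 2.5 rad/s) (velocity of joint lid below -2.5 rad/s).
It fails at once if a thing on the bench or the basket in the tank was disturbed (moved 30 mm or more) (distance of any of can_black, can_blue, wrench, screwdriver, gauge, green_basket, wash_basket from where it was at the start of the episode above 0.03 m).
It also fails if it takes over 54 s, if anything falls off the work surface, if the arm or the gripper's body presses on something with over 40 N, if the wrist force passes 120 N, or if a joint passes its speed limit or range.

## Working session

There is one attempt and no reset: what is moved stays moved. The work goes in short steps, each a Python script; the robot and the scene stay as the last script left them, time stands still between calls to the robot, and variables do not carry over. Pictures are saved under pics/ and viewed, about 8 in all and at most 12, crops included, and the job is handed in when it is done.

```bash
ls; mkdir -p pics; python3 - <<'E'
from cell import robot,camera,camera_info
import cv2,numpy as np
for n in("scene","top"):
    im=camera(n);cv2.imwrite(f"pics/{n}0.png",im[:,:,::-1])
    print(n,{k:(np.round(v,4).tolist()) for k,v in camera_info(n).items()})
print(robot.get_clock(),np.array(camera_info("wrist")["mount"]).round(3).tolist(),robot.get_tool_rot())
E
```

```text
pics
scene {'fx': 437.6027, 'fy': 437.6027, 'cx': 316.4712, 'cy': 198.3069, 'world_from_camera': [[-0.7396, 0.4811, -0.4706, 1.2653], [0.6727, 0.5058, -0.5401, 0.8021], [-0.0218, -0.716, -0.6978, 1.2114], [0.0, 0.0, 0.0, 1.0]]}
top {'fx': 508.901, 'fy': 508.901, 'cx': 312.085, 'cy': 194.1704, 'world_from_camera': [[0.0094, -0.9951, 0.0981, 0.4229], [-0.9999, -0.0099, -0.0044, 0.0193], [0.0053, -0.098, -0.9952, 1.6072], [0.0, 0.0, 0.0, 1.0]]}
0.1 [[0.001, -0.964, -0.265, 0.067], [1.0, 0.0, 0.001, -0.001], [-0.001, -0.265, 0.964, -0.143], [0.0, 0.0, 0.0, 1.0]] [-1.79903766e+02 -1.08676617e-02  2.36485466e+01]
```

View pics/scene0.png

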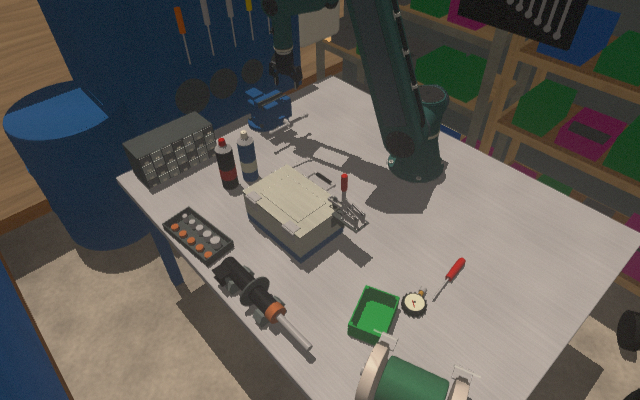

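View pics/top0.png

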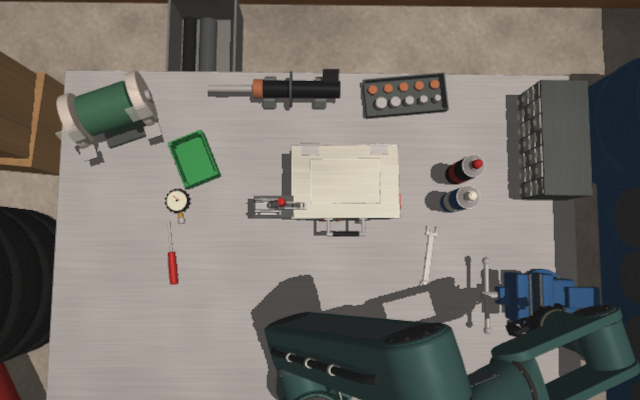

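The top view shows the washer near the middle: lid corners at about (292,145), (397,146), (400,219), (291,217), handle at (346,233), red grip at (282,202). I'll enlarge both views to read pixels.

```bash
python3 - <<'E'
import cv2,numpy as np
a=cv2.imread("pics/top0.png")[135:245,240:410];b=cv2.imread("pics/scene0.png")[155:265,235:380]
a=cv2.resize(a,None,fx=4.5,fy=4.5,interpolation=cv2.INTER_CUBIC)
cv2.imwrite("pics/topc.png",np.clip(a*1.2,0,255).astype(np.uint8))
b=cv2.resize(b,None,fx=5,fy=5,interpolation=cv2.INTER_CUBIC)
cv2.imwrite("pics/scenec.png",np.clip(b*1.3,0,255).astype(np.uint8))
E
```

```text
(no output)
```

View pics/topc.png

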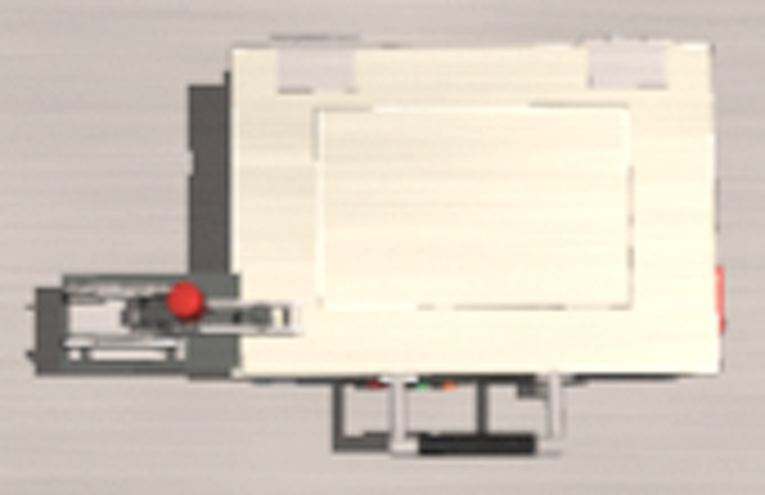

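View pics/scenec.png

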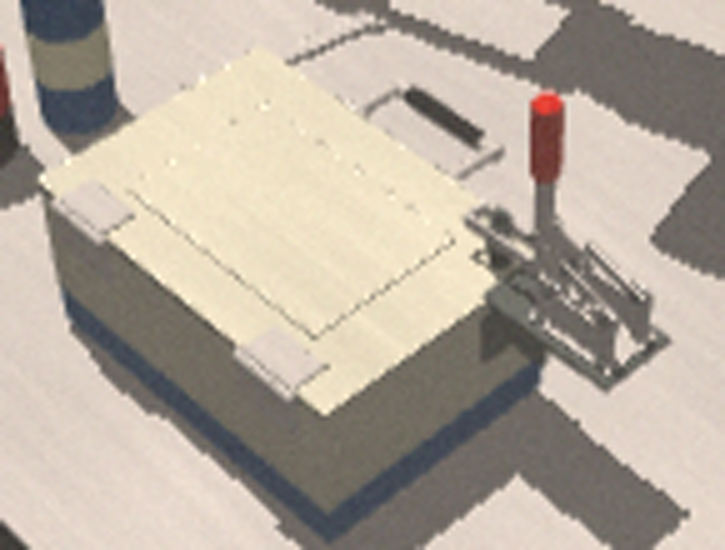

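Top crop: lid corners at (233,48), (713,43), (720,371), (234,376), bar middle at (478,444), grip top at (185,300). Scene crop: lid corners at (327,413), (40,180), (258,50), grip top at (547,100). Next I'll fit the washer pose from these.

```bash
cat >h.py <<'E'
import numpy as np
from cell import robot,hand,camera,camera_info
from scipy.spatial.transform import Rotation as R
def proj(n,P):
    c=camera_info(n);T=np.linalg.inv(np.array(c["world_from_camera"]));p=T[:3,:3]@P+T[:3,3]
    return np.array([c["fx"]*p[0]/p[2]+c["cx"],c["fy"]*p[1]/p[2]+c["cy"]])
def W(pose,p):
    x,y,t=pose;c,s=np.cos(t),np.sin(t)
    return np.array([x+c*p[0]-s*p[1],y+s*p[0]+c*p[1],p[2]])
E
python3 - <<'E'
from h import *
from scipy.optimize import least_squares
a,b,c=.105,-.107,.155
obs=[("top",(a,c,.15),(233,48)),("top",(a,-c,.15),(713,43)),("top",(b,-c,.15),(720,371)),("top",(b,c,.15),(234,376)),("top",(-.152,0,.145),(478,444)),("top",(-.072,.176,.32),(185,300)),
("scene",(a,c,.15),(327,413)),("scene",(a,-c,.15),(40,180)),("scene",(b,-c,.15),(258,50)),("scene",(-.072,.176,.32),(547,100))]
def px(n,q):
    f,o=((4.5,(240,135)) if n=="top" else (5,(235,155)))
    return (np.array(q)+.5)/f-.5+o
def res(p,r=1): return np.array([proj(n,W(p,np.array(P)))-px(n,q) for n,P,q in obs])
s=least_squares(lambda p:res(p).ravel(),[.55,0,0],loss="soft_l1")
print(s.x);print(res(s.x).round(1).tolist())
np.save("pose.npy",s.x)
for P in[(-.152,0,.145),(-.072,.176,.29),(.105,0,.145)]:print(W(s.x,P))
E
```

```text
[ 0.6068398  -0.08162294  0.02151436]
[[-0.4, 0.0], [-0.5, -0.0], [0.1, -0.1], [-0.1, 0.1], [-0.0, 0.1], [0.1, -0.1], [-0.4, 0.2], [-1.1, -0.4], [0.4, -1.4], [0.1, -0.2]]
[ 0.45487498 -0.08489287  0.145     ]
[0.53107023 0.09278741 0.29      ]
[ 0.7118155  -0.07936411  0.145     ]
```

The fit is good to about 1 px, so I'll start moving. Plan: fingers shut, go in on the inner (-y) side of the grip and push outward and down along its arc.

```bash
python3 - <<'E'
from h import *
import cv2
p=np.load("pose.npy");yaw=np.degrees(p[2]);o=[180,0,yaw]
hand.gripper_to(0.0)
robot.servo_line([.241,-.55,.42],feed=.2)
q=lambda dy,dz:W(p,np.array([-.072,.176+dy,.29+dz]))
robot.move_to(q(-.045,.12),o)
robot.servo_line(q(-.045,-.012),feed=.15)
f0=np.array(robot.get_ft_force());print(robot.get_clock(),f0.round(1),np.round(robot.get_tcp_pos(),3))
def G(f):
    f=np.radians(f);c=np.array([.012,-.0885]);r=np.linalg.norm(c);a=np.arctan2(-c[0],-c[1])+f
    return c+r*np.array([np.sin(a),np.cos(a)])
for f in(10,20,30,40,50,60,70):
    g=G(f);r=np.radians(f);b=min(1,f/40)
    t=[g[0]-.0105*np.cos(r)-.0145, (1-b)*(g[1]-.012)+b*(g[1]+.0105*np.sin(r))]
    s=robot.servo_line(q(*t),feed=.08,f_stop=18)
    print(f,np.round(t,3),s,(np.array(robot.get_ft_force())-f0).round(1))
    if s:break
print(robot.get_clock());cv2.imwrite("pics/s1.png",cv2.resize(camera("scene")[120:280,230:430],None,fx=4,fy=3.75)[:,:,::-1])
E
```

```text
5.3583 [ 0.1 -0.4  0.6] [0.533 0.048 0.279]
10 [-0.009 -0.008] False [ 0.4  0.3 -0.5]
20 [ 0.007 -0.005] False [-0.7  0.6 -0.8]
30 [ 0.022 -0.005] False [ 0.2  0.3 -1. ]
40 [ 0.037 -0.006] False [ 0.7  0.3 -0.4]
50 [ 0.051 -0.014] False [-0.1  0.1 -0.4]
60 [ 0.063 -0.025] False [0.3 1.2 0.3]
70 [ 0.073 -0.037] False [-0.1  0.5 -0.2]
8.0333
```

View pics/s1.png

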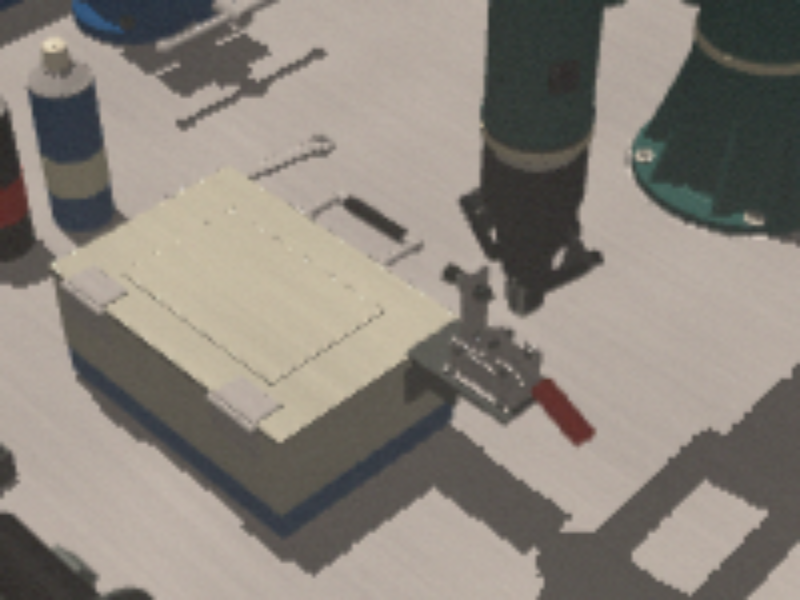

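The clamp is fully open: arm upright at (470,300), red grip down at (565,410), and the lid still shut. Next I'll check IK for the handle grasp and the 45° arc.

```bash
cat >>h.py <<'E'
p=np.load("pose.npy")
def pose(lid,alpha,sg,back=0.,r=.257,slip=0.):
    "TCP pose gripping bar; alpha = forward tilt at lid=0 (deg); lid deg; back = retreat along the tool axis"
    l=np.radians(lid);a=np.radians(alpha-lid+slip)
    bar=np.array([.105-r*np.cos(l),0,.145+r*np.sin(l)]);z=np.array([np.sin(a),0,-np.cos(a)])
    rot=R.from_euler('z',p[2])*R.from_euler('y',-a)*R.from_euler('xyz',[180,0,sg*90],degrees=True)
    return W(p,bar+z*(.019-back)),rot.as_euler('xyz',degrees=True)
E
python3 - <<'E'
from h import *
for sg in(1,-1):
  for al in(0,15,25,35,45):
    out=[]
    for lid,b in[(0,.12),(0,0),(15,0),(30,0),(45,0),(50,0)]:
        j=robot.inverse_kinematics(*pose(lid,al,sg,b)); out.append(None if j is None else np.round(j).astype(int).tolist())
    print(sg,al,out)
E
```

```text
1 0 [[-19, 8, 102, 0, 70, -20], [-19, 17, 110, 0, 53, -20], [-16, 20, 95, -4, 79, -15], [-13, 28, 79, -7, 103, -14], [-11, 37, 62, -10, 125, -15], [-10, 41, 55, -12, 132, -15]]
1 15 [[-26, -2, 115, 9, 54, -32], [-24, 12, 121, 11, 34, -34], [-19, 12, 105, 0, 63, -20], [-15, 19, 87, -4, 88, -15], [-12, 29, 69, -7, 111, -14], [-11, 33, 63, -8, 119, -14]]
1 25 [[-34, -7, 124, 21, 44, -48], [-29, 11, 129, 34, 22, -59], [-22, 8, 112, 5, 51, -26], [-17, 13, 94, -2, 78, -17], [-13, 23, 75, -5, 102, -14], [-12, 27, 68, -6, 109, -14]]
1 35 [[-46, -10, 134, 42, 39, -77], None, [-26, 4, 119, 14, 40, -36], [-19, 8, 101, 2, 67, -21], [-15, 17, 81, -3, 91, -16], [-13, 21, 75, -4, 99, -15]]
1 45 [None, None, [-30, 2, 127, 33, 29, -57], [-22, 4, 108, 7, 55, -27], [-16, 12, 88, 0, 80, -18], [-15, 15, 81, -1, 88, -16]]
-1 0 [[-19, 8, 102, 0, 70, 160], [-19, 17, 110, 0, 53, 160], [-16, 20, 95, -4, 79, 165], [-13, 28, 79, -7, 103, 166], [-11, 37, 62, -10, 125, 165], [-10, 41, 55, -12, 132, 165]]
-1 15 [[-26, -2, 115, 9, 54, 148], [-24, 12, 121, 11, 34, 146], [-19, 12, 105, 0, 63, 160], [-15, 19, 87, -4, 88, 165], [-12, 29, 69, -7, 111, 166], [-11, 33, 63, -8, 119, 166]]
-1 25 [[-34, -7, 124, 21, 44, 132], [-29, 11, 129, 34, 22, 121], [-22, 8, 112, 5, 51, 154], [-17, 13, 94, -2, 78, 163], [-13, 23, 75, -5, 102, 166], [-12, 27, 68, -6, 109, 166]]
-1 35 [[-46, -10, 134, 42, 39, 103], None, [-26, 4, 119, 14, 40, 144], [-19, 8, 101, 2, 67, 159], [-15, 17, 81, -3, 91, 164], [-13, 21, 75, -4, 99, 165]]
-1 45 [None, None, [-30, 2, 127, 33, 29, 123], [-22, 4, 108, 7, 55, 153], [-16, 12, 88, 0, 80, 162], [-15, 15, 81, -1, 88, 164]]
```

```bash
python3 - <<'E'
from h import *
import cv2
t=np.array(robot.get_tcp_pos())
robot.servo_line(t+[0,0,.1],feed=.2)
hand.gripper_to(.045)
robot.move_to(*pose(0,10,1,.16))
x=np.array(robot.get_tcp_pos());rt=R.from_euler('xyz',robot.get_tool_rot(),degrees=True)
im=camera("wrist");ci=camera_info("wrist");M=np.array(ci["mount"])
im=im[:,:,::-1].copy()
for q in[(-.152,-.055,.145),(-.152,.055,.145),(-.107,-.155,.15),(-.107,.155,.15)]:
    v=rt.inv().apply(W(p,np.array(q))-x);c=M[:3,:3].T@(v-M[:3,3])
    u=(int(ci["fx"]*c[0]/c[2]+ci["cx"]),int(ci["fy"]*c[1]/c[2]+ci["cy"]));print(u);cv2.circle(im,u,4,(0,255,0),1)
cv2.imwrite("pics/w1.png",im);print(robot.get_clock(),x,robot.get_grip_width())
E
```

```text
(319, 243)
(319, 127)
(361, 328)
(375, 1)
11.1833 [ 0.43074136 -0.0853581   0.28409345] 0.04521359262646652
```

View pics/w1.png

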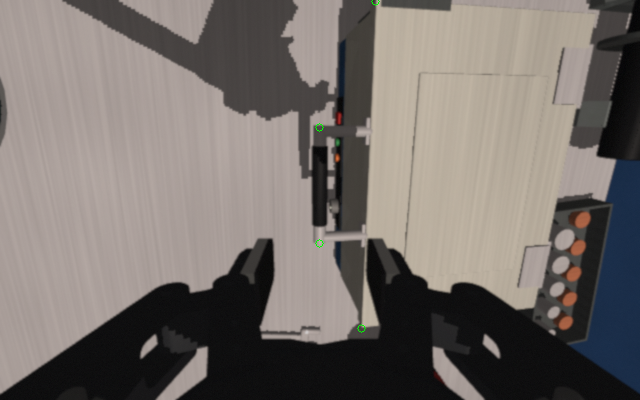

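The predicted bar ends (319,127) and (319,243) lie on the bar's ends in the picture, and the bar sits midway between the fingers. Now I'll descend, grip and check before lifting.

```bash
python3 - <<'E'
from h import *
s=robot.servo_line(pose(0,10,1,0)[0],feed=.08,f_stop=12)
print(s,np.round(robot.get_tcp_pos(),3),pose(0,10,1)[0].round(3))
if not s:
    w=hand.gripper_to(0.0);print(robot.get_grip_width(),np.round(robot.get_ft_force(),1))
    if robot.get_grip_width()>.008:
        for l in(3,6,10,15,20):
            t,o=pose(l,10,1)
            s=robot.servo_line(t,o,feed=.05,f_stop=35)
            print(l,s,np.round(robot.get_ft_force(),1),np.round(robot.get_wrist_torque(),2),robot.get_grip_width())
            if s:break
print(robot.get_clock())
E
```

```text
False [ 0.458 -0.085  0.127] [ 0.458 -0.085  0.126]
0.010061925366028417 [-2.5  0.7  5.3]
3 False [-0.5 -1.6 -2.7] [-0.16  0.02 -0.07] 0.010081607280156307
6 False [-0.  -1.7 -2. ] [-0.14 -0.04  0.  ] 0.009984458595799073
10 False [-0.3 -1.6 -3.2] [-0.25 -0.03 -0.04] 0.009973814192571796
15 False [ 0.1 -0.9 -4. ] [-0.29 -0.07 -0.  ] 0.010031205910774995
20 False [-0.3 -1.6 -2. ] [-0.32 -0.07  0.03] 0.009971769245312423
16.275
```

The bar is held (10 mm pad gap) and carries about 3 N, which fits half the lid's weight. On to 45°.

```bash
python3 - <<'E'
from h import *
import cv2
for l in(25,30,35,40,45):
    t,o=pose(l,10,1)
    s=robot.servo_line(t,o,feed=.05,f_stop=35)
    print(l,s,np.round(robot.get_ft_force(),1),robot.get_grip_width())
    if s:break
robot.pause(.5)
print(robot.get_clock(),np.round(robot.get_tcp_pos(),3),t.round(3),np.round(robot.get_tool_rot(),1),o.round(1))
im=camera("scene")[120:280,230:430]
im2=cv2.resize(im,None,fx=4,fy=3.75,interpolation=cv2.INTER_CUBIC)[:,:,::-1].copy()
for y in(-.155,.155):   # lid front corners if at 45 deg (top face)
    c=np.sqrt(.5);u=proj("scene",W(p,np.array([.105-.212*c+.005*c,y,.145+.212*c+.005*c])))-[230,120]
    print(u*[4,3.75]);cv2.circle(im2,tuple((u*[4,3.75]).astype(int)),6,(0,255,0),1)
cv2.imwrite("pics/s2.png",im2)
E
```

```text
25 False [-0.5 -3.1 -2.8] 0.009782086626490868
30 False [-1.4 -3.3 -2.2] 0.009907579338330355
35 False [-2.6 -3.  -1.3] 0.00945836143718259
40 False [-2.5 -5.5 -0.2] 0.00966986098594269
45 False [-1.7 -5.3 -0.7] 0.01002348910492079
19.7333 [ 0.519 -0.084  0.311] [ 0.519 -0.084  0.311] [-145.     0.    91.2] [-145.     0.    91.2]
[157.47013969  70.83722023]
[409.01171492 228.99111003]
```

View pics/s2.png

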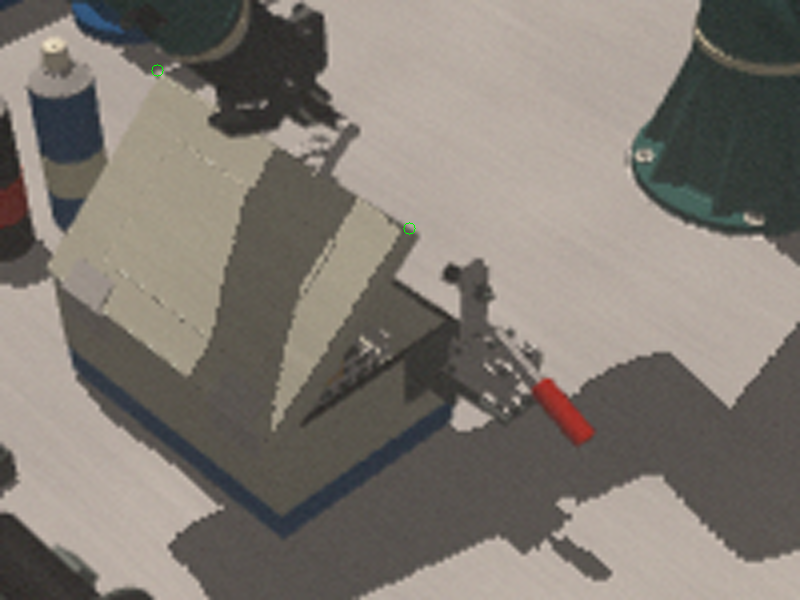

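The lid corners sit on the predicted 45° marks at (157,71) and (409,229). The clamp arm is still upright at (470,300), and the cans haven't moved.

```bash
python3 -c "
from cell import robot;print(robot.get_clock(),robot.get_grip_width(),robot.get_joint_velocities());robot.hand_in()"
```

```text
19.7833 0.009974980380322938 [ 0.01322309  0.04215928  0.01461952 -0.04299554 -0.04440459 -0.04711171]
the job is handed in; nothing more can be done
```

The clamp is released and the lid is held open at 45° by its front handle. I handed the job in at 19.8 s of the 54 s allowed.

- **Clamp:** I pushed the red handle outward with the fingers shut until it fell to its stop. The picture before lifting showed the arm upright and the lid still shut.
- **Lid:** I gripped the middle of the bar and raised it around the hinge in small steps. Forces on the tool stayed at about 6 N or less.
- **Last checks:** In the scene picture the lid's front corners lie on the marks predicted for 45°, within a pixel or two. The arm was still, and the gap between the pads was steady at 10 mm. That is slightly under the 12 mm bar, but the bar is held. The clamp arm is still upright.
- **Not checked:** The cans look unmoved, and I touched nothing on the bench. I did not measure the other bench items or the basket in the tank again. No check failed.

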